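# Seat the keyed filter cover on the ventilator

## Task

With a fingertip, turn the round white filter cover on the orange ventilator by pushing its blue thumb tab until the notch in the cover's rim meets the red pin, then press the cover down until it is fully home and flat, and take the hand away. Do not pick the cover up, and leave the pill bottle, the steel cup and the spare filter where they stand.

Things in the scene. Friction and masses are not known exactly. Their poses are not given: they have to be found in the camera images.
- ventilator: fixed orange ventilator case lying flat, 170 x 280 x 60 mm high. Origin on the table below the centre of its round filter bay; z up; the case spans x -85 to +85, y -90 to +190 mm. Red locating pin on its +x axis. In the bay's centre a fixed steel spigot, 20 mm in diameter, top 78 mm above the table: the cover turns on it
- bay (a point): centre of the bay at the height of the seat, 64 mm above the table: where the centre of the cover's underside ends when it is fully home. Axes as the ventilator's
- pin (a point): point on the red pin's centre line, 42 mm from the bay's centre, 64 mm above the table. The pin lies radially, from 34 to 66 mm out, 8 mm wide, rounded top 71 mm above the table; its outer end shows beyond the cover's rim
- cover: loose round white filter cover, 92 mm in diameter, rim 10 mm thick, about 0.15 kg. Origin at the centre of its underside, z up; notch along its +x, tab along its -x. At the start it lies level, underside 72 mm above the table, just clear of the pin, notch 0.7 to 3.1 rad off the pin to either side. It turns easily when the tab is pushed sideways and stops when the push stops
- notch (a point): centre of the notch (14 mm wide, cut through the rim from 34 mm out to the edge), 42 mm out along the cover's +x axis, at the underside; a red line on the cover points to it. Lies at pin when the cover is home. With the notch over the pin (within about 0.06 rad) the cover can be pressed down; pressed before that it catches on the pin and tilts
- tab (a point): middle of the top of the thumb tab, 32 mm from the cover's centre along its -x axis, 35.5 mm above the underside. The tab is 16 mm long radially (24 to 40 mm from the centre), 10 mm thick, and rises from the rim's top face (10 mm above the underside)
- hub (a point): middle of the blue hub's closed top face (40 mm in diameter), on the cover's axis, 21 mm above the underside: the place to press. Its bore sits on the spigot with 1 mm of play
- pill_bottle: loose amber pill bottle with white cap, 44 mm in diameter, 85 mm high, origin at the centre of its foot; to be left alone
- steel_cup: loose steel cup, 70 mm in diameter at the rim, 70 mm high, origin at the centre of its foot; to be left alone
- filter: loose green spare filter cartridge, 58 mm in diameter, 45 mm high with a 20 mm spout on top, origin at the centre of its foot; to be left alone
- seal (a joint): how far the black rubber seal ring under the cover is pressed down: 0 m at the start, 0.008 m when the cover is home. It yields to about 5 N and stays where it is pushed, so the cover stays down when released
Not all that is in view belongs to the job. Of the things that look like the cover, the largest one is meant.

How it is judged (in metres and radians):
On the way, in this order (a step that is already met when the one before it is completed fails the run):
1. the notch has been turned to the pin (horizontal distance between notch and pin below 0.006 m).
2. the cover is pressed home (z of cover in the frame of bay below 0.0015 m and horizontal distance between notch and pin below 0.006 m), for 0.2 s.
At the end, for the whole second after the job is handed in: the cover lies at rest and level (within 0.04 rad) on its seat, its underside no more than 1.5 mm above the seat, its centre within 4 mm of the bay's and its notch over the pin (within 6 mm); bottle, cup and spare filter still stand upright in their places (all of step 2 and horizontal distance between cover and bay below 0.004 m and angle between cover's own z axis and vertical below 0.04 rad and linear speed of cover below 0.01 m/s and angle between each of pill_bottle, steel_cup, filter's own z axis and vertical below 0.2 rad); the robot touches nothing.
It fails at once if the cover is lifted (more than 12 mm above where it lay) (z of cover in the frame of bay above 0.02 m).
It fails at once if the cover is tipped off its spigot (angle between cover's own z axis and vertical above 0.5 rad).
It fails at once if the pill bottle, steel cup or spare filter is moved by more than 25 mm (distance of any of pill_bottle, steel_cup, filter from where it was at the start of the episode above 0.025 m).
It also fails if it takes over 58 s, if anything falls off the work surface, if the arm or the gripper's body presses on something with over 40 N, if the wrist force passes 120 N, or if a joint passes its speed limit or range.

## Robot

A 6-joint arm with a two-finger parallel gripper is mounted at the origin on the work surface. World frame = base frame: x ahead of the robot, y to its left, z up, the work surface at z = 0. Lengths are in mm, angles in degrees, forces in N, time in s.
With the tool pointing down it reaches from about 350 to 850 mm from the base axis. Payload 8.1 kg.
Tool frame: the origin (TCP) lies at the very end of the fingers, on their centre line; the grasp point (between the pads) lies 19 mm behind it (pinch_z is the z of the grasp point in the tool frame, in mm); z points along the fingers, y is the direction in which the jaws open and shut (so a half turn about z gives the same grasp; the last joint's range is limited). The gripper opens to 85 mm and grips with 20 to 120 N. Pads are 22 mm wide; open, the fingers measure 114 mm over their backs; the gripper's body (76 mm by 85 mm) begins 54 mm behind the grasp point. The pads swing forward as they close: fully open they stand 13 mm farther back than shut.
Start: joints at [60.768, 7.471, 85.268, -0, 87.261, -4.893], TCP at [247.263, 546.687, 203.992] pointing down, gripper open.
Joint ranges: [-169.43, 169.43], [-51.17, 129.36], [1.28, 143.12], [-76.62, 256.62], [0, 156.53], [-152.29, 152.29]. Speed limits (degrees/s): [136.94, 136.94, 159.86, 180, 180, 180].

## Interface

Orientations are given as [roll, pitch, yaw] about the fixed x, y, z axes, in that order (R = Rz(yaw) Ry(pitch) Rx(roll)).
In Python, from bench import * gives the robot as it stands.
- The arm moves only by the shell command python3 -m creep 'ROWS' [FORCE]. ROWS is a JSON object of lists of equal length, an entry for each row: "translation": the shift along the tool's x, y, z in mm, a list of three; "rotation": the turn, a rotation vector about the tool's x, y, z in rad, a list of three; "claw": the finger opening in mm, from 0 to 85.4. In form: {"translation": [[dx, dy, dz], ...], "rotation": [[ax, ay, az], ...], "claw": [claw, ...]}. A call has 1 to 10 rows; each row shifts and turns the commanded pose from where the row before left it, along the tool's axes as they then stand; what a row does not reach is not made up. A row lasts 1/10 s, in which the tool goes at most 50 mm and 8.59 degrees, less where a joint would pass 70% of its speed; a pose out of reach is approached as far as the arm can. A call is refused whole if a number of a shift passes 50 or a number of a turn 0.15, either way. A call with a gripper value outside its range is refused whole. The fingers move at their own pace and stop on an object; FORCE is the grip in N (left out, the last holds). Time passes only in rows, so rows that do not move let the fingers close. It gives the time, the measured TCP pose, the force and the opening at its end, in the units of the state.
- sense(): the state, without advancing time (a new reading comes with each control period).
- snapshot(name): name is "scene" or "top"; returns a dict with "frame" (384x512x3 uint8, red, green, blue), "intrinsics" (3x3 intrinsics, pixels), "extrinsics" (4x4, takes a point from camera to world coordinates). Camera axes: x right, y up, looking along -z (the intrinsics and any distortion apply to the point x, -y, -z); pixel columns grow to the right and rows downward; lengths in mm; the calibration is good to about 2 mm. A picture is of the moment at which its call begins. There is no depth.
- hand_in(): hands the job in, once; it reports no verdict.
The state is a dict: "time": time; "joint_pos": joint angles; "qd": joint speeds; "joint_efforts": joint torques, N m; "tool_pos": TCP position; "tcp_rot": TCP orientation; "ft_force": force on the tool from outside, world axes, zero at the start; "wrist_torque": the same for the moment, N m; "finger_gap": finger opening in mm.
Only numpy, scipy, OpenCV 4.12 (cv2) and the standard library are available. Lean on these libraries where they do the work, as an engineer would, in place of code of your own. Each camera call takes 0.05 s, during which the arm holds its last target.

## Working session

There is one attempt and no reset: what is moved stays moved. The work goes in short steps, Python scripts to look and compute and a shell command to move; the robot and the scene stay as the last step left them, time stands still between calls to the robot, and variables do not carry over. Pictures are saved under pics/ and viewed, and the job is handed in when it is done.

```bash
mkdir -p pics; ls
python3 - <<'E'
from bench import *
import cv2,numpy as np
s=sense();print(s)
for n in ("scene","top"):
    d=snapshot(n);np.savez(f"pics/{n}0.npz",**d)
    cv2.imwrite(f"pics/{n}0.png",cv2.resize(d["frame"][:,:,::-1],(800,600),interpolation=cv2.INTER_CUBIC))
    print(n,d["intrinsics"],d["extrinsics"],d.keys())
E
```

```text
pics
{'time': 0.0, 'joint_pos': array([ 6.07681225e+01,  7.51380620e+00,  8.53271866e+01,  6.89933669e-04,
        8.72625792e+01, -4.89228828e+00]), 'qd': array([-0.1248767 , -0.05907673,  0.05960609,  0.05175593,  0.10251999,
        0.02829384]), 'joint_efforts': array([ 1.51939485e-04, -5.69410086e+01, -5.00547802e+01, -1.43525563e-04,
        1.50642759e-02, -1.50297575e-05]), 'tool_pos': array([246.96732777, 546.17277756, 202.97811161]), 'tcp_rot': array([-1.79896864e+02, -9.51948457e-03,  1.55660369e+02]), 'ft_force': array([0.18197863, 0.14778164, 0.28798379]), 'wrist_torque': array([-0.03621122, -0.01638138, -0.00910557]), 'finger_gap': 85.53427732258473}
scene [[386.09392216   0.         250.24141051]
 [  0.         386.09392216 197.62625693]
 [  0.           0.           1.        ]] [[-1.81509176e-01 -7.49061746e-01  6.37150625e-01  1.02513951e+03]
 [ 9.83386538e-01 -1.39779648e-01  1.15812636e-01  1.23009528e+02]
 [ 2.30987476e-03  6.47586404e-01  7.61988526e-01  6.11336529e+02]
 [ 0.00000000e+00  0.00000000e+00  0.00000000e+00  1.00000000e+00]] dict_keys(['frame', 'intrinsics', 'extrinsics'])
top [[432.53966336   0.         255.29483309]
 [  0.         432.53966336 187.43037536]
 [  0.           0.           1.        ]] [[ 6.27435404e-03  9.94457549e-01 -1.04951491e-01  5.14193090e+02]
 [-9.99808467e-01  4.29294998e-03 -1.90944956e-02  1.10078789e+01]
 [-1.85381137e-02  1.05051195e-01  9.94294013e-01  9.56317751e+02]
 [ 0.00000000e+00  0.00000000e+00  0.00000000e+00  1.00000000e+00]] dict_keys(['frame', 'intrinsics', 'extrinsics'])
```

View pics/scene0.png

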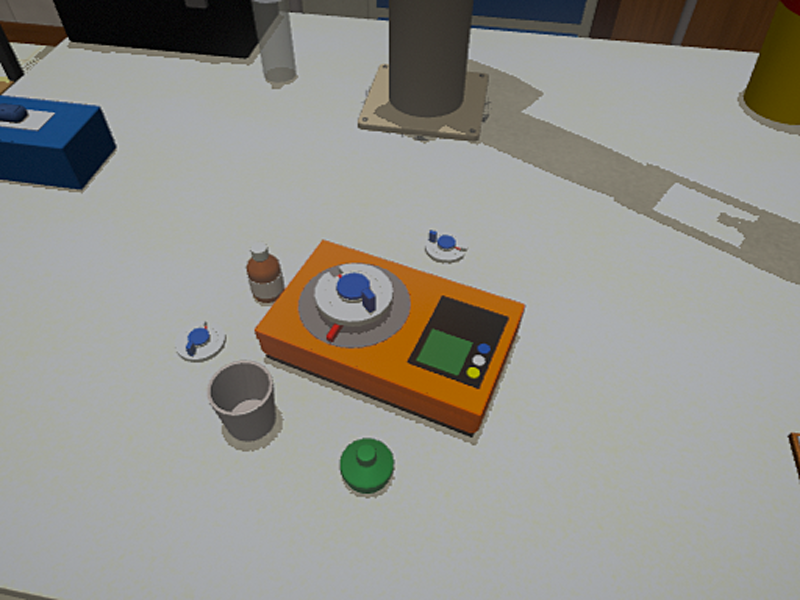

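View pics/top0.png

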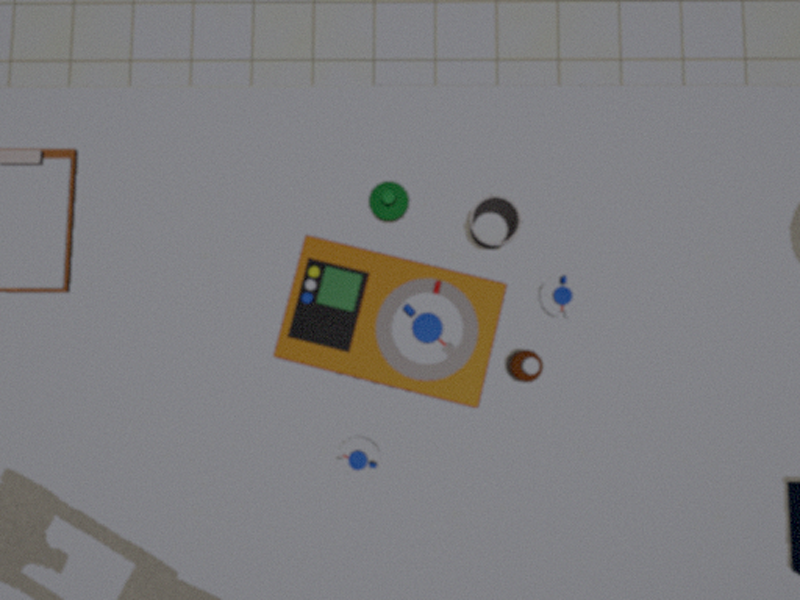

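The cover is the big disc on the orange case. In the top view its hub is near (427,327), tab (408,311), notch (448,347) and pin (436,287). The bottle is at (524,366), the cup at (493,223) and the filter at (389,201). The two small discs are decoys. Next I measure.

```bash
cat > h.py <<'E'
import cv2,numpy as np
def ray(d,u,v):
    K=d["intrinsics"];E=d["extrinsics"]
    c=np.array([(u-K[0,2])/K[0,0],-(v-K[1,2])/K[1,1],-1.])
    return E[:3,3],E[:3,:3]@c
def onz(d,u,v,z):
    o,r=ray(d,u,v);return o+r*(z-o[2])/r[2]
def proj(d,p):
    E=d["extrinsics"];K=d["intrinsics"];c=E[:3,:3].T@(np.asarray(p)-E[:3,3])
    return K[0,0]*c[0]/-c[2]+K[0,2],K[1,1]*-c[1]/-c[2]+K[1,2]
def tri(d1,p1,d2,p2):
    o1,r1=ray(d1,*p1);o2,r2=ray(d2,*p2)
    A=np.c_[r1,-r2];t=np.linalg.lstsq(A,o2-o1,rcond=None)[0]
    a=o1+r1*t[0];b=o2+r2*t[1];return (a+b)/2,np.linalg.norm(a-b)
def mask(img,c):
    h=cv2.cvtColor(img,cv2.COLOR_RGB2HSV);H,S,V=[h[...,i].astype(int) for i in range(3)]
    if c=='blue':return ((H>105)&(H<130)&(S>110)&(V>40)).astype(np.uint8)
    if c=='red':return (((H<6)|(H>172))&(S>110)&(V>60)).astype(np.uint8)
    if c=='orange':return ((H>=8)&(H<25)&(S>150)&(V>80)).astype(np.uint8)
    if c=='green':return ((H>45)&(H<80)&(S>100)).astype(np.uint8)
def blobs(img,c,amin=4):
    n,l,s,ce=cv2.connectedComponentsWithStats(mask(img,c))
    return [(ce[i].round(1).tolist(),s[i].tolist()) for i in range(1,n) if s[i,4]>=amin]
E
python3 - <<'E'
from h import *
for n in ("scene","top"):
    d=dict(np.load(f"pics/{n}0.npz"));
    for c in('blue','red','green','orange'):print(n,c,[b for b in blobs(d["frame"],c) if c!='orange' or b[1][4]>200])
    if n=="top":
        im=cv2.resize(d["frame"][170:260,220:360],None,fx=5,fy=5,interpolation=cv2.INTER_CUBIC)
    else: im=cv2.resize(d["frame"][150:230,180:280],None,fx=7,fy=7,interpolation=cv2.INTER_CUBIC)
    cv2.imwrite(f"pics/c_{n}.png",im[:,:,::-1])
E
```

```text
scene blue [([244.4, 1.9], [241, 0, 8, 5, 35]), ([340.0, 5.8], [302, 0, 73, 15, 877]), ([244.5, 11.6], [242, 11, 7, 2, 11]), ([333.8, 19.3], [301, 16, 68, 7, 101]), ([26.2, 89.7], [0, 61, 64, 60, 1851]), ([0.8, 81.2], [0, 81, 3, 2, 4]), ([276.5, 148.5], [275, 148, 4, 2, 8]), ([285.2, 154.4], [280, 151, 11, 8, 73]), ([226.4, 182.9], [216, 175, 24, 17, 288]), ([125.7, 215.8], [119, 210, 15, 18, 131]), ([309.3, 222.6], [305, 220, 9, 6, 43])]
scene red [([510.3, 7.1], [509, 5, 3, 5, 9]), ([292.5, 158.5], [291, 158, 4, 2, 4]), ([217.0, 176.0], [216, 175, 3, 3, 5]), ([213.1, 212.2], [209, 207, 10, 12, 64])]
scene green [([284.4, 224.9], [266, 210, 37, 30, 650]), ([234.2, 296.5], [218, 281, 34, 32, 819])]
scene orange [([504.1, 65.3], [491, 43, 21, 37, 351]), ([248.8, 218.9], [163, 154, 173, 123, 7085])]
top blue [([360.1, 178.6], [359, 177, 3, 4, 11]), ([359.9, 188.8], [355, 184, 11, 11, 96]), ([196.1, 190.3], [192, 186, 9, 9, 60]), ([261.5, 198.1], [259, 195, 6, 7, 27]), ([273.0, 209.4], [264, 201, 19, 18, 264]), ([228.7, 294.1], [224, 289, 11, 11, 99]), ([237.9, 297.1], [237, 296, 3, 3, 8])]
top red [([279.4, 183.1], [278, 180, 4, 8, 24])]
top green [([248.5, 128.4], [237, 117, 24, 24, 454]), ([216.5, 184.0], [203, 170, 29, 29, 484])]
top orange [([249.9, 205.5], [176, 152, 147, 108, 4827])]
```

View pics/c_top.png

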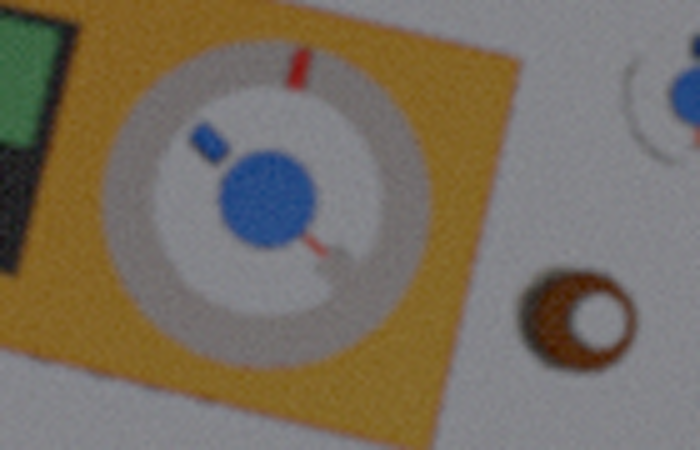

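View pics/c_scene.png

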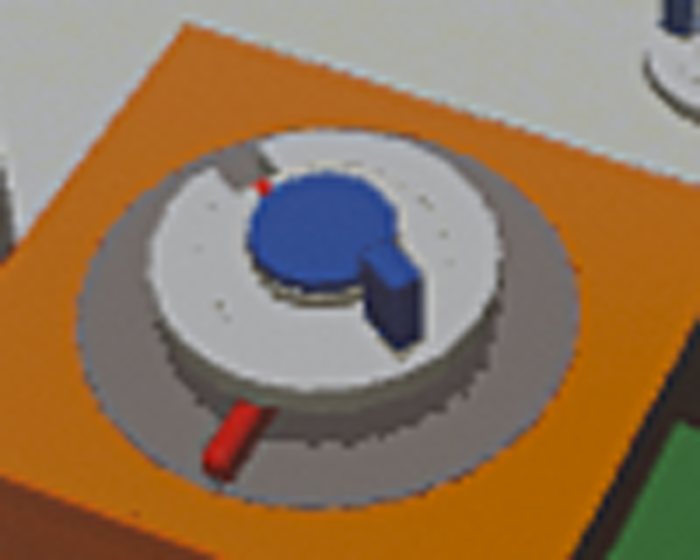

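Run:
```python
from h import *
t=dict(np.load("pics/top0.npz"));s=dict(np.load("pics/scene0.npz"))
hub=onz(t,273,209.4,93);tab=onz(t,261.5,198.1,107.5);pin=onz(t,279.4,183.1,70)
nt=onz(t,220+337/5,170+265/5,82)
print(hub,tab,pin,nt)
# case corners from top
m=mask(t["frame"],'orange');m=cv2.morphologyEx(m,cv2.MORPH_OPEN,np.ones((3,3)))
c=max(cv2.findContours(m,0,2)[0],key=cv2.contourArea);b=cv2.boxPoints(cv2.minAreaRect(c))
w=np.array([onz(t,*p,60) for p in b]);print(w);print(np.linalg.norm(np.diff(w,axis=0),axis=1))
for p in w:pass
L=max(range(4),key=lambda i:np.linalg.norm(w[(i+1)%4]-w[i]));e=w[(L+1)%4]-w[L];print("long dir",np.degrees(np.arctan2(e[1],e[0])))
ang=lambda a,b:np.degrees(np.arctan2(*(a-b)[[1,0]]))
print("pin ang",ang(pin,hub),"tab ang",ang(tab,hub),"notch",ang(nt,hub),np.linalg.norm((pin-hub)[:2]),np.linalg.norm((tab-hub)[:2]),np.linalg.norm((nt-hub)[:2]))
sh=(180+(325/7),150+230/7)
print("hub scene",onz(s,180+325/7,150+232/7,93),"tri",tri(t,(273,209.4),s,(180+325/7,150+232/7)))
print("tab scene",onz(s,180+393/7,150+258/7,107.5))
print("pin scene",onz(s,213.1,212.2,69))
for n,u,v,z in(("bottle",524,366,80),("cup",493,223,70),("filter",389,201,55)):
  print(n,onz(t,u*.64,v*.64,z))
```

```text
[561.39621612  -8.01981332  93.        ] [582.72734509  14.96228962 107.5       ] [616.93573312 -21.60138988  70.        ] [534.77208242 -37.28167655  82.        ]
[[ 523.40506405  192.9274187    60.        ]
 [ 686.52076804  156.9834478    60.        ]
 [ 620.71506043 -113.42646369   60.        ]
 [ 460.88970512  -73.1410662    60.        ]]
[167.02904517 278.30183504 164.824323  ]
long dir -103.677373194764
pin ang -13.74137900862089 tab ang 47.133676679426685 notch -132.2977364087019 57.17601919075331 31.355926376438262 39.561359110476175
hub scene [565.66128084  -4.64143691  93.        ] tri (array([561.40489685,  -7.01417842,  87.93747771]), np.float64(2.2965341657236085))
tab scene [584.00692072  17.62471268 107.5       ]
pin scene [617.40532749 -18.41563937  69.        ]
bottle [ 512.88376331 -133.53148229   80.        ]
cup [701.71837698 -96.56311649  70.        ]
filter [735.00491814  42.58142585  55.        ]
```

```bash
Z='[0,0,0]'; python3 -m creep '{"translation":[[-27.5,-17.5,2.5],[-27.5,-17.5,2.5],[-27.5,-17.5,2.5],[-27.5,-17.5,2.5],[-27.5,-17.5,2.5],[-27.5,-17.5,2.5],[-27.5,-17.5,2.5],[-27.5,-17.5,2.5],[-27.5,-17.5,2.5],[-27.5,-17.5,2.5]],"rotation":[[0,0,0],[0,0,0],[0,0,0],[0,0,0],[0,0,0],[0,0,0],[0,0,0],[0,0,0],[0,0,0],[0,0,0]],"claw":[0,0,0,0,0,0,0,0,0,0]}' 20
python3 -m creep '{"translation":[[-27.5,-17.5,2.5],[-27.5,-17.5,2.5],[-27.5,-17.5,2.5],[-27.5,-17.5,2.5],[-27.5,-17.5,2.5],[-27.5,-17.5,2.5],[-27.5,-17.5,2.5],[-27.5,-17.5,2.5],[-27.5,-17.5,2.5],[-27.5,-17.5,2.5]],"rotation":[[0,0,0],[0,0,0],[0,0,0],[0,0,0],[0,0,0],[0,0,0],[0,0,0],[0,0,0],[0,0,0],[0,0,0]],"claw":[0,0,0,0,0,0,0,0,0,0]}'
```

```text
time: 1.1
tool_pos: [426.0, 272.6, 178.5]
tcp_rot: [-180.0, -0.0, 155.7]
ft_force: [-0.2, 1.0, -0.3]
finger_gap: -0.1
time: 2.1
tool_pos: [604.4, -0.1, 153.3]
tcp_rot: [-180.0, -0.1, 155.7]
ft_force: [0.3, 0.3, -0.9]
finger_gap: -0.2
```

```bash
python3 -m creep '{"translation":[[0,0,0],[0,0,0],[0,0,0],[0,0,0],[0,0,0],[0,0,0],[0,0,0],[0,0,0],[0,0,0],[0,0,0]],"rotation":[[0,0,0.14],[0,0,0.14],[0,0,0.14],[0,0,0.14],[0,0,0.14],[0,0,0.14],[0,0,0.14],[0,0,0.14],[0,0,0.14],[0,0,0.14]],"claw":[0,0,0,0,0,0,0,0,0,0]}'
python3 -m creep '{"translation":[[0,0,0],[0,0,0],[0,0,0],[0,0,0],[0,0,0],[0,0,0]],"rotation":[[0,0,0.14],[0,0,0.14],[0,0,0.14],[0,0,0.076],[0,0,0],[0,0,0]],"claw":[0,0,0,0,0,0]}'
```

```text
time: 3.1
tool_pos: [603.7, 1.2, 153.4]
tcp_rot: [-179.9, 0.0, 75.1]
ft_force: [-0.0, 0.1, -0.3]
finger_gap: -0.2
time: 3.7
tool_pos: [603.9, 1.1, 153.6]
tcp_rot: [-180.0, 0.0, 47.2]
ft_force: [-0.0, -0.1, -0.3]
finger_gap: -0.3
```

```bash
python3 -m creep '{"translation":[[0,0,13],[0,0,10],[0,0,10],[0,0,5],[0,0,0]],"rotation":[[0,0,0],[0,0,0],[0,0,0],[0,0,0],[0,0,0]],"claw":[0,0,0,0,0]}'
cat > snap.py <<'E'
import sys
from bench import *
from h import *
k=sys.argv[1]
for n in ("scene","top"):
    d=snapshot(n);np.savez(f"pics/{n}{k}.npz",**d)
    im=d["frame"][150:260,220:360] if n=="top" else d["frame"][110:240,160:300]
    cv2.imwrite(f"pics/{n}{k}.png",cv2.resize(im,None,fx=4,fy=4,interpolation=cv2.INTER_CUBIC)[:,:,::-1])
a,b=[cv2.imread(f"pics/{n}{k}.png") for n in("scene","top")]
b=cv2.resize(b,(a.shape[1]//2*0+b.shape[1],b.shape[0]))
h=max(a.shape[0],b.shape[0]);f=np.zeros((h,a.shape[1]+b.shape[1],3),np.uint8);f[:a.shape[0],:a.shape[1]]=a;f[:b.shape[0],a.shape[1]:]=b
cv2.imwrite(f"pics/both{k}.png",cv2.resize(f,(800,int(h*800/f.shape[1]))))
E
python3 snap.py 1
```

```text
time: 4.2
tool_pos: [603.1, 1.2, 114.2]
tcp_rot: [-179.9, 0.1, 47.0]
ft_force: [-0.2, 0.3, -0.0]
finger_gap: 0.2
```

View pics/both1.png

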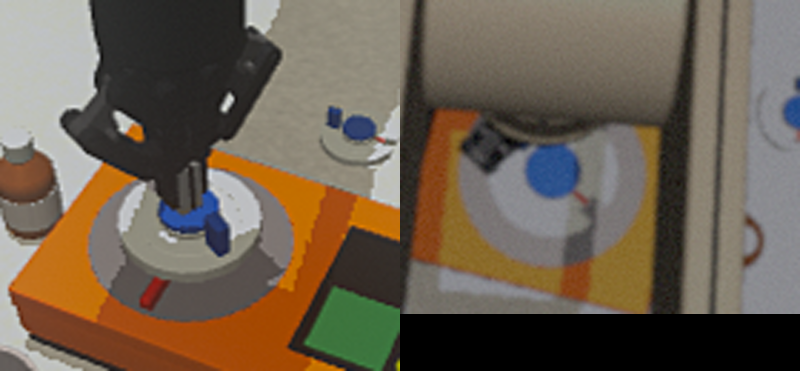

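The fingers hang over the CW side of the tab: fingertip at about (190,200) in the left half, tab at (217,235). I'll descend beside the tab.

```bash
python3 -m creep '{"translation":[[0,0,8],[0,0,6],[0,0,6],[0,0,4],[0,0,0],[0,0,0]],"rotation":[[0,0,0],[0,0,0],[0,0,0],[0,0,0],[0,0,0],[0,0,0]],"claw":[0,0,0,0,0,0]}'; python3 snap.py 2
```

```text
time: 4.9
tool_pos: [604.1, 1.1, 91.9]
tcp_rot: [-180.0, 0.0, 47.0]
ft_force: [-0.0, -0.2, -0.0]
finger_gap: -0.1
```

View pics/both2.png

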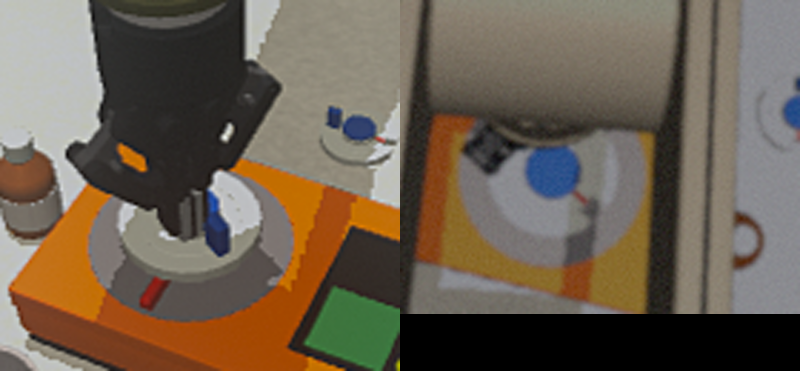

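```bash
python3 -m creep '{"translation":[[0,-2,0],[0,-2,0],[0,-1,0],[0,0,0]],"rotation":[[0,0,0],[0,0,0],[0,0,0],[0,0,0]],"claw":[0,0,0,0]}';python3 -m creep '{"translation":[[0,-2,0],[0,-2,0],[0,-1,0],[0,0,0]],"rotation":[[0,0,0],[0,0,0],[0,0,0],[0,0,0]],"claw":[0,0,0,0]}'; python3 snap.py 3
```

```text
time: 5.4
tool_pos: [600.4, 4.7, 92.1]
tcp_rot: [180.0, -0.0, 47.0]
ft_force: [-0.0, 0.2, -0.5]
finger_gap: 0.1
time: 5.8
tool_pos: [596.7, 8.1, 92.0]
tcp_rot: [-180.0, 0.0, 47.0]
ft_force: [-0.2, -0.6, -0.9]
finger_gap: 0.0
```

View pics/both3.png

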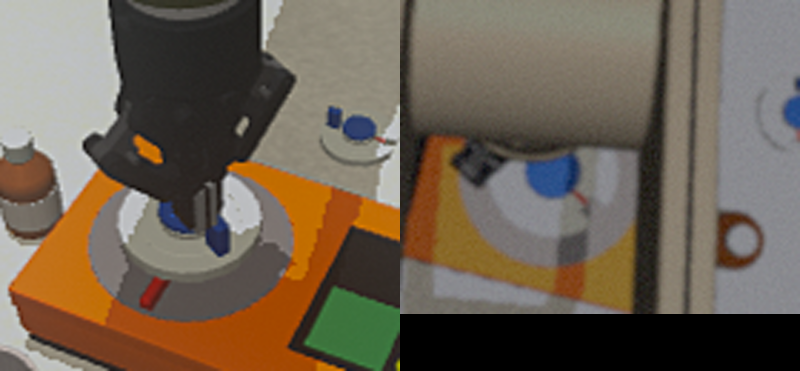

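The finger is right next to the tab, with a gap of a few mm at most. Now I turn about the hub axis.

```bash
python3 -m creep '{"translation":[[0,-2,0],[0.9,-2.4,0],[0.9,-2.4,0],[0.9,-2.4,0],[0.9,-2.4,0],[0.9,-2.4,0],[0.9,-2.4,0],[0.9,-2.4,0],[0.9,-2.4,0],[0,0,0]],"rotation":[[0,0,0],[0,0,-0.07],[0,0,-0.07],[0,0,-0.07],[0,0,-0.07],[0,0,-0.07],[0,0,-0.07],[0,0,-0.07],[0,0,-0.07],[0,0,0]],"claw":[0,0,0,0,0,0,0,0,0,0]}'; python3 snap.py 4
```

```text
time: 6.9
tool_pos: [582.0, 24.9, 92.0]
tcp_rot: [-180.0, -0.0, 79.2]
ft_force: [-0.3, -0.3, -0.1]
finger_gap: -0.4
```

View pics/both4.png

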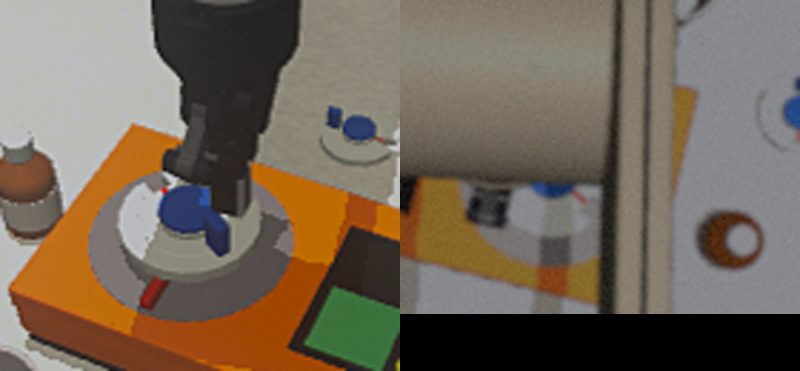

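Run:
```python
from bench import *
from h import *
t=dict(np.load("pics/top4.npz"));s=dict(np.load("pics/scene4.npz"))
p=sense()["tool_pos"];print(p)
f=800/(4*280)
for d,o,n in((s,(160,110),'s'),(t,(220,150),'t')):
  for q in (p,p+[0,0,30],np.array([562.5,-7,93]),np.array([584,16,107.5]),np.array([584,16,82])):
    u,v=proj(d,q);print(n,np.round([u,v],1),np.round([(u-o[0])*4*f+(400 if n=='t' else 0),(v-o[1])*4*f]))
print(blobs(s["frame"],'blue')[-4:])
im=cv2.resize(s["frame"][140:220,190:290],None,fx=8,fy=8,interpolation=cv2.INTER_CUBIC)[:600]
cv2.imwrite("pics/z4.png",im[:,:,::-1])
```

```text
[582.23460038  24.67254675  92.0417404 ]
s [240.4 192.5] [230. 236.]
s [240.1 181. ] [229. 203.]
s [225.5 181.7] [187. 205.]
s [235.2 186.7] [215. 219.]
s [235.6 196.2] [216. 246.]
t [256.7 198.9] [505. 140.]
t [256.4 197.7] [504. 136.]
t [272.5 208.8] [550. 168.]
t [261.  197.5] [517. 136.]
t [261.  198.5] [517. 139.]
[([226.0, 183.2], [216, 175, 24, 17, 274]), ([235.8, 197.3], [233, 195, 7, 5, 12]), ([125.9, 215.5], [119, 210, 15, 14, 127]), ([309.3, 222.6], [305, 220, 9, 6, 43])]
```

View pics/z4.png

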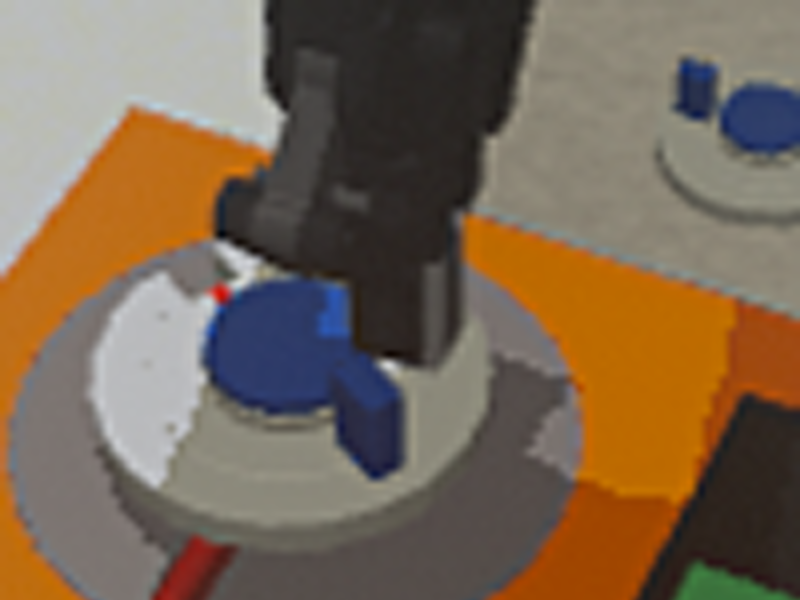

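Run:
```python
from h import *
f=800/(4*280)
for k,p in((1,(603.1,1.2,114.2)),(2,(604.1,1.1,91.9)),(3,(596.7,8.1,92))):
  d=dict(np.load(f"pics/scene{k}.npz"));u,v=proj(d,p);print(k,(u-160)*4*f,(v-110)*4*f)
ims=[]
for k in(2,3,4):
  d=dict(np.load(f"pics/scene{k}.npz"));ims.append(cv2.resize(d["frame"][150:210,205:265],(266,266),interpolation=cv2.INTER_CUBIC))
t=[cv2.resize(dict(np.load(f"pics/top{k}.npz"))["frame"][170:230,220:280],(266,266),interpolation=cv2.INTER_CUBIC) for k in(2,3,4)]
cv2.imwrite("pics/cmp.png",np.vstack([np.hstack(ims),np.hstack(t)])[:,:,::-1])
```

```text
1 183.94312021520827 231.65708202334315
2 185.1873207121177 256.7937920063063
3 198.9019606851543 249.26994858896404
```

View pics/cmp.png

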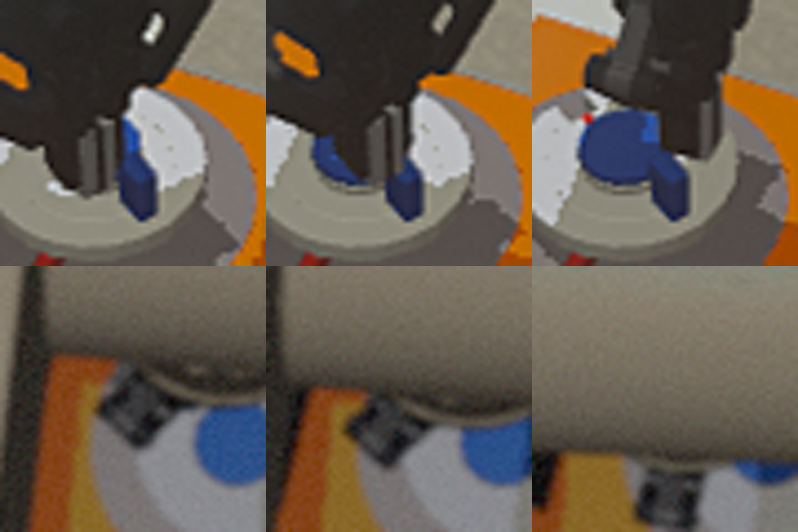

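The finger passed over the tab: there was no force and the notch hasn't moved. The visible tip sits about 18–20 mm above where the nominal TCP projects. I'll go back, then lower it while watching the force.

```bash
python3 -m creep '{"translation":[[0,0,-8],[-0.9,2.4,0],[-0.9,2.4,0],[-0.9,2.4,0],[-0.9,2.4,0],[-0.9,2.4,0],[-0.9,2.4,0],[-0.9,2.4,0],[-0.9,2.4,0],[0,0,0]],"rotation":[[0,0,0],[0,0,0.07],[0,0,0.07],[0,0,0.07],[0,0,0.07],[0,0,0.07],[0,0,0.07],[0,0,0.07],[0,0,0.07],[0,0,0]],"claw":[0,0,0,0,0,0,0,0,0,0]}'
python3 -m creep '{"translation":[[0,5,0],[0,5,0],[0,4,0],[0,0,4],[0,0,4],[0,0,3],[0,0,0]],"rotation":[[0,0,0],[0,0,0],[0,0,0],[0,0,0],[0,0,0],[0,0,0],[0,0,0]],"claw":[0,0,0,0,0,0,0]}'
python3 -m creep '{"translation":[[0,0,2],[0,0,2],[0,0,0],[0,0,0]],"rotation":[[0,0,0],[0,0,0],[0,0,0],[0,0,0]],"claw":[0,0,0,0]}'
python3 snap.py 5
```

```text
time: 8.0
tool_pos: [596.8, 9.9, 100.7]
tcp_rot: [180.0, -0.0, 46.9]
ft_force: [0.4, 0.3, 0.0]
finger_gap: 0.4
time: 8.7
tool_pos: [605.9, 0.9, 87.9]
tcp_rot: [-179.9, 0.1, 47.0]
ft_force: [-0.1, -0.1, -0.6]
finger_gap: -0.1
time: 9.1
tool_pos: [606.6, 0.8, 85.0]
tcp_rot: [180.0, -0.0, 47.0]
ft_force: [-0.4, 0.0, 0.3]
finger_gap: 0.0
```

View pics/both5.png

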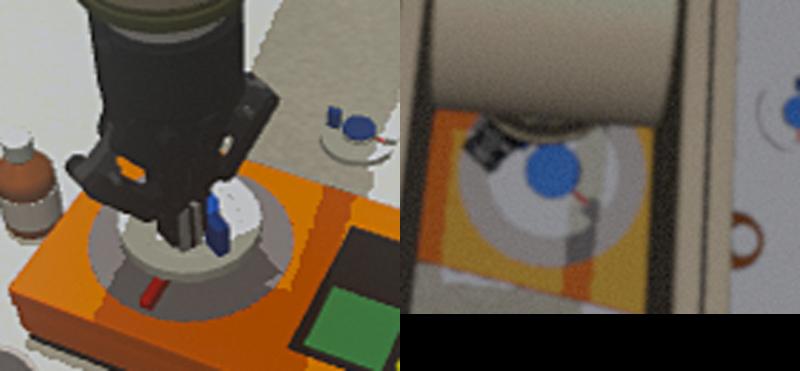

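```bash
for i in 1 2; do python3 -m creep '{"translation":[[0,0,2],[0,0,2],[0,0,0],[0,0,0]],"rotation":[[0,0,0],[0,0,0],[0,0,0],[0,0,0]],"claw":[0,0,0,0]}' | egrep "pos|force"; done
python3 snap.py 6
```

```text
tool_pos: [606.5, 0.7, 80.8]
ft_force: [-0.6, 0.6, -0.1]
tool_pos: [606.5, 0.7, 76.8]
ft_force: [-0.4, -0.1, -0.6]
```

View pics/both6.png

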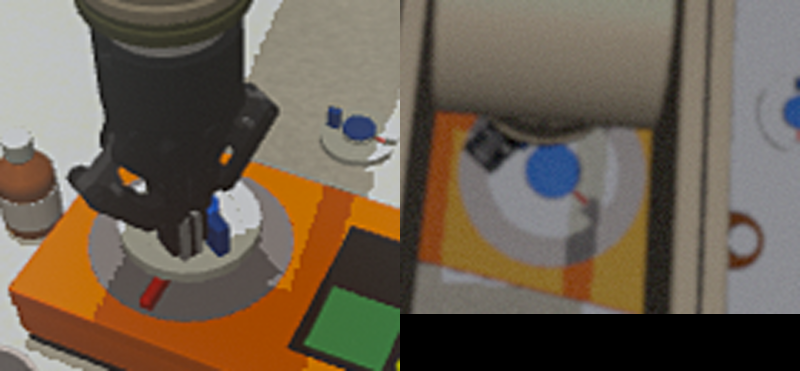

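```bash
python3 -m creep '{"translation":[[0,-2,3],[0,-3,0],[0,-3,0],[0,-2,0],[0,0,0]],"rotation":[[0,0,0],[0,0,0],[0,0,0],[0,0,0],[0,0,0]],"claw":[0,0,0,0,0]}' | egrep "pos|force"
python3 -m creep '{"translation":[[0,-1,0],[0,-1,0],[0,-1,0],[0,-1,0],[0,0,0]],"rotation":[[0,0,0],[0,0,0],[0,0,0],[0,0,0],[0,0,0]],"claw":[0,0,0,0,0]}' | egrep "pos|force"
python3 snap.py 7
```

```text
tool_pos: [599.1, 7.8, 74.1]
ft_force: [-0.3, -0.1, -0.5]
tool_pos: [596.3, 10.3, 74.0]
ft_force: [-0.4, -0.1, -1.3]
```

View pics/both7.png

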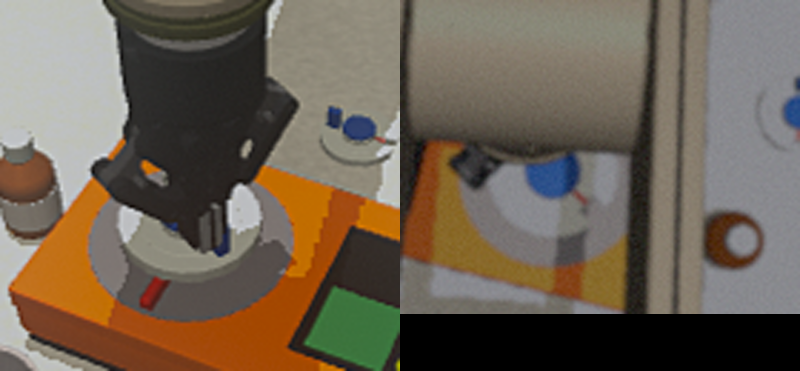

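```bash
python3 -m creep '{"translation":[[0.7,-2.5,0],[0.7,-2.5,0],[0.7,-2.5,0],[0.7,-2.5,0],[0.7,-2.5,0],[0.7,-2.5,0],[0,0,0]],"rotation":[[0,0,-0.07],[0,0,-0.07],[0,0,-0.07],[0,0,-0.07],[0,0,-0.07],[0,0,-0.07],[0,0,0]],"claw":[0,0,0,0,0,0,0]}' | egrep "pos|force"
python3 snap.py 8
```

```text
tool_pos: [586.1, 22.0, 74.0]
ft_force: [-0.4, -0.5, 0.7]
```

View pics/both8.png

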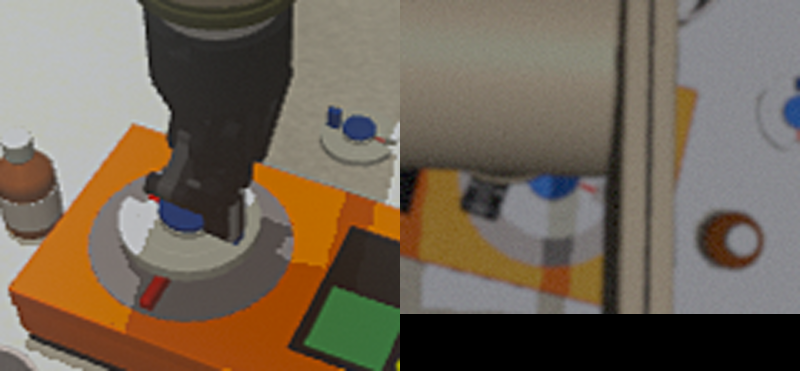

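It is turning: the red line moved to (587,188). I'll continue.

```bash
python3 -m creep '{"translation":[[1,-3.6,0],[1,-3.6,0],[1,-3.6,0],[1,-3.6,0],[1,-3.6,0],[1,-3.6,0],[1,-3.6,0],[1,-3.6,0],[1,-3.6,0],[0,0,0]],"rotation":[[0,0,-0.1],[0,0,-0.1],[0,0,-0.1],[0,0,-0.1],[0,0,-0.1],[0,0,-0.1],[0,0,-0.1],[0,0,-0.1],[0,0,-0.1],[0,0,0]],"claw":[0,0,0,0,0,0,0,0,0,0]}' | egrep "pos|force|rot"
python3 snap.py 9
python3 - <<'E'
from h import *
for k in(0,8,9):
  t=dict(np.load(f"pics/top{k}.npz"));s=dict(np.load(f"pics/scene{k}.npz"))
  print([b for b in blobs(t["frame"],'red',3)],[b for b in blobs(s["frame"],'red',3)])
E
```

```text
tool_pos: [554.1, 28.3, 74.0]
tcp_rot: [-180.0, -0.0, 122.7]
ft_force: [0.5, 0.7, -0.2]
[([279.4, 183.1], [278, 180, 4, 8, 24])] [([510.3, 7.1], [509, 5, 3, 5, 9]), ([292.5, 158.5], [291, 158, 4, 2, 4]), ([217.0, 176.0], [216, 175, 3, 3, 5]), ([213.1, 212.2], [209, 207, 10, 12, 64])]
[] [([508.2, 3.7], [504, 0, 8, 10, 57]), ([293.0, 158.7], [292, 158, 3, 2, 3]), ([213.5, 179.0], [212, 178, 4, 3, 8]), ([213.4, 212.0], [209, 207, 10, 12, 69])]
[] [([508.6, 3.8], [505, 0, 7, 10, 51]), ([293.0, 158.7], [292, 158, 3, 2, 3]), ([211.5, 189.0], [209, 188, 6, 3, 12]), ([213.3, 212.1], [209, 207, 10, 12, 68])]
```

View pics/both9.png

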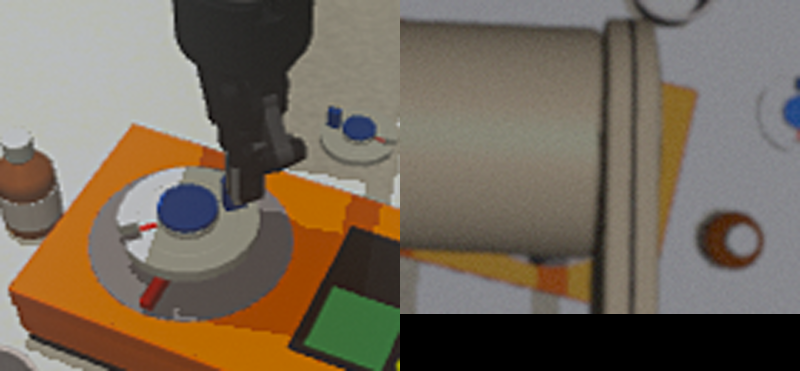

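```bash
cat > ang.py <<'E'
import sys
from h import *
k=sys.argv[1]
s=dict(np.load(f"pics/scene{k}.npz"))
C=np.array([565,-5.0,0]) # hub axis as seen by scene camera
for ce,st in blobs(s["frame"],'red',3):
    if 190<ce[0]<260 and 160<ce[1]<225:
        m=mask(s["frame"],'red');z=82 if st[4]<30 else 69
        p=onz(s,*ce,z);v=p-C;print("line" if z==82 else "pin",p[:2].round(1),"r",np.hypot(v[0],v[1]).round(1),"ang",np.degrees(np.arctan2(v[1],v[0])).round(1))
E
for k in 0 8 9; do python3 ang.py $k; done
python3 - <<'E'
from h import *
s=dict(np.load("pics/scene9.npz"))
b=[b for b in blobs(s["frame"],'blue') if b[1][4]>100 and 200<b[0][0]<240];print(b,[onz(s,*x[0],92)[:2] for x in b])
im=cv2.resize(s["frame"][150:225,190:270],None,fx=8,fy=8,interpolation=cv2.INTER_CUBIC);cv2.imwrite("pics/z9.png",im[:,:,::-1])
E
```

```text
line [541.3 -28.9] r 33.6 ang -134.7
pin [617.4 -18.4] r 54.1 ang -14.4
line [550.1 -33.5] r 32.2 ang -117.6
pin [616.9 -18. ] r 53.5 ang -14.1
line [575.1 -31. ] r 27.9 ang -68.7
pin [617.1 -18.1] r 53.7 ang -14.1
[([225.1, 182.5], [215, 175, 21, 16, 268])] [array([563.66718357,  -7.62280831])]
```

View pics/z9.png

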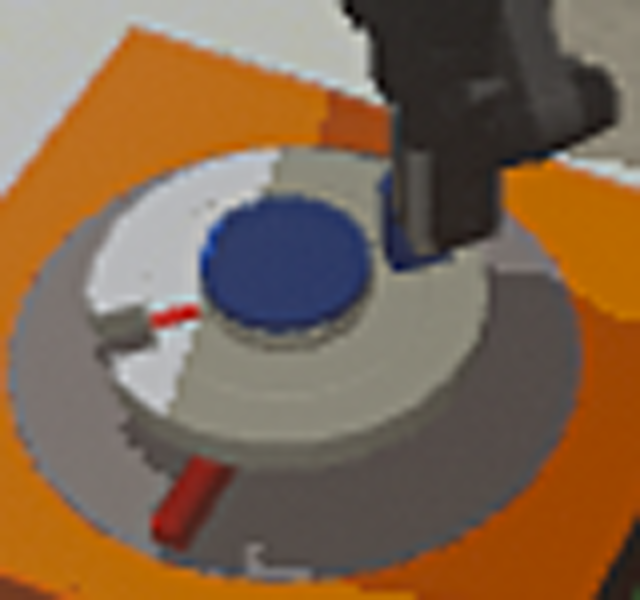

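```bash
python3 -m creep '{"translation":[[1,-3.5,0],[1,-3.5,0],[1,-3.5,0],[1,-3.5,0],[1,-3.5,0],[1,-3.5,0],[1,-3.5,0],[0.5,-1.8,0],[0,0,0]],"rotation":[[0,0,-0.1],[0,0,-0.1],[0,0,-0.1],[0,0,-0.1],[0,0,-0.1],[0,0,-0.1],[0,0,-0.1],[0,0,-0.05],[0,0,0]],"claw":[0,0,0,0,0,0,0,0,0]}' | egrep "pos|force|rot"
sed -i 's/565,-5.0/564,-7.0/' ang.py
python3 snap.py 10; python3 ang.py 10;python3 - <<'E'
from h import *
s=dict(np.load("pics/scene10.npz"))
im=cv2.resize(s["frame"][150:225,190:270],None,fx=8,fy=8,interpolation=cv2.INTER_CUBIC);cv2.imwrite("pics/z10.png",im[:,:,::-1])
E
```

```text
tool_pos: [532.6, 12.7, 74.0]
tcp_rot: [-180.0, 0.0, 165.5]
ft_force: [0.5, -0.1, -0.9]
line [588.1 -14.7] r 25.3 ang -17.8
pin [615.3 -18.2] r 52.5 ang -12.3
```

View pics/z10.png

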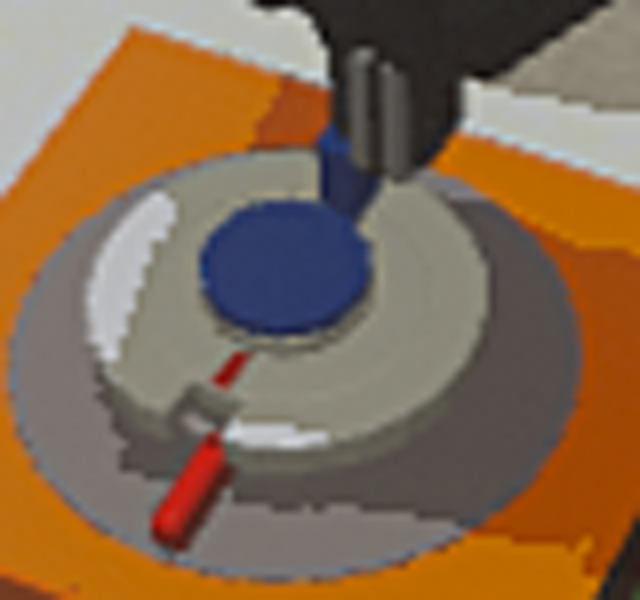

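```bash
cat > lines.py <<'E'
import sys
from h import *
k=sys.argv[1]
s=dict(np.load(f"pics/scene{k}.npz"))
C=np.array([563.8,-7.2])
n,l,st,ce=cv2.connectedComponentsWithStats(mask(s["frame"],'red'))
for i in range(1,n):
    if 190<ce[i][0]<260 and 160<ce[i][1]<225 and st[i,4]>=3:
        z=float(sys.argv[2]) if st[i,4]<30 else 69
        v,u=np.where(l==i);P=np.array([onz(s,a,b,z)[:2] for a,b in zip(u,v)]);m=P.mean(0)
        a=P-m;d=np.linalg.svd(a)[2][0];d*=np.sign(d[0])
        print(len(u),m.round(1),"axis dir",np.degrees(np.arctan2(d[1],d[0])).round(1),"from hub",np.degrees(np.arctan2(*(m-C)[::-1])).round(1),np.linalg.norm(m-C).round(1))
b=[b for b in blobs(s["frame"],'blue') if b[1][4]>100 and 200<b[0][0]<240];print(b,[onz(s,*x[0],float(sys.argv[2])+10.5)[:2] for x in b])
E
python3 lines.py 0 82; python3 lines.py 9 82;python3 lines.py 10 82
```

```text
5 [541.3 -28.9] axis dir 17.0 from hub -136.0 31.2
64 [617.4 -18.4] axis dir -12.5 from hub -11.8 54.7
[([226.4, 182.9], [216, 175, 24, 17, 288])] [array([564.6420639 ,  -4.94818218])]
12 [575.1 -31. ] axis dir -57.0 from hub -64.6 26.4
68 [617.2 -18.1] axis dir -13.0 from hub -11.6 54.5
[([225.1, 182.5], [215, 175, 21, 16, 268])] [array([564.11147384,  -7.49703983])]
10 [588.1 -14.7] axis dir -21.4 from hub -17.3 25.4
76 [615.2 -18.2] axis dir -8.6 from hub -12.1 52.6
[([225.2, 182.9], [215, 175, 21, 17, 273])] [array([565.04345669,  -7.09732718])]
```

```bash
python3 -m creep '{"translation":[[0.4,-1.2,0],[0.4,-1.2,0],[0,0,0]],"rotation":[[0,0,-0.035],[0,0,-0.035],[0,0,0]],"claw":[0,0,0]}' | egrep "pos|force|rot"
cat > z.py <<'E'
import sys
from h import *
k=sys.argv[1]
s=dict(np.load(f"pics/scene{k}.npz"))
im=cv2.resize(s["frame"][150:225,190:270],None,fx=8,fy=8,interpolation=cv2.INTER_CUBIC);cv2.imwrite(f"pics/z{k}.png",im[:,:,::-1])
E
python3 snap.py 11; python3 lines.py 11 82;python3 z.py 11
```

```text
tool_pos: [531.3, 10.7, 74.0]
tcp_rot: [180.0, 0.0, 169.5]
ft_force: [0.0, -0.5, 0.8]
12 [588.8 -13. ] axis dir -13.1 from hub -13.2 25.6
80 [614.3 -18. ] axis dir -9.5 from hub -12.1 51.7
[([225.1, 182.8], [215, 175, 21, 17, 274])] [array([564.83571249,  -7.33153785])]
```

View pics/z11.png

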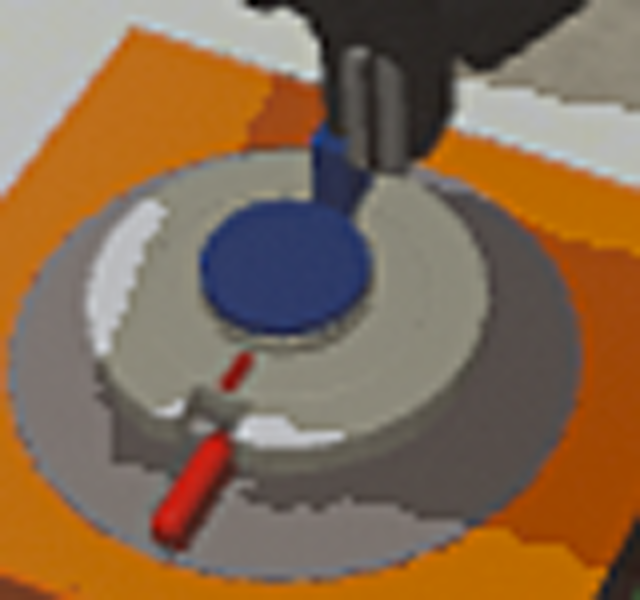

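Run:
```python
from h import *
s=dict(np.load("pics/scene11.npz"))
im=cv2.imread("pics/z11.png")
C=np.array([564.2,-7.2])
for th,col in((-17,(255,0,255)),(-13,(0,255,0)),(-9,(255,255,0))):
  a=np.radians(th);r=np.array([np.cos(a),np.sin(a)]);t=np.array([-r[1],r[0]])
  for z in((82,) if th!=-13 else (82,)):
    pts=[C+x*r+y*t for x,y in((46,-7),(34,-7),(34,7),(46,7))]
    px=np.array([proj(s,[*p,z]) for p in pts]);px=((px-[190,150]+.5)*8).astype(int)
    cv2.polylines(im,[px],False,col,1)
    px=np.array([proj(s,[*(C+x*r),z]) for x in(20,34)]);px=((px-[190,150]+.5)*8).astype(int);cv2.polylines(im,[px],False,col,1)
a=np.radians(-13);r=np.array([np.cos(a),np.sin(a)])
px=np.array([proj(s,[*(C+x*r),71]) for x in(46,66)]);px=((px-[190,150]+.5)*8).astype(int);cv2.polylines(im,[px],False,(255,255,255),1)
cv2.imwrite("pics/o11.png",cv2.resize(im[300:600,50:450],(800,600)))
```

```text
(no output)
```

View pics/o11.png

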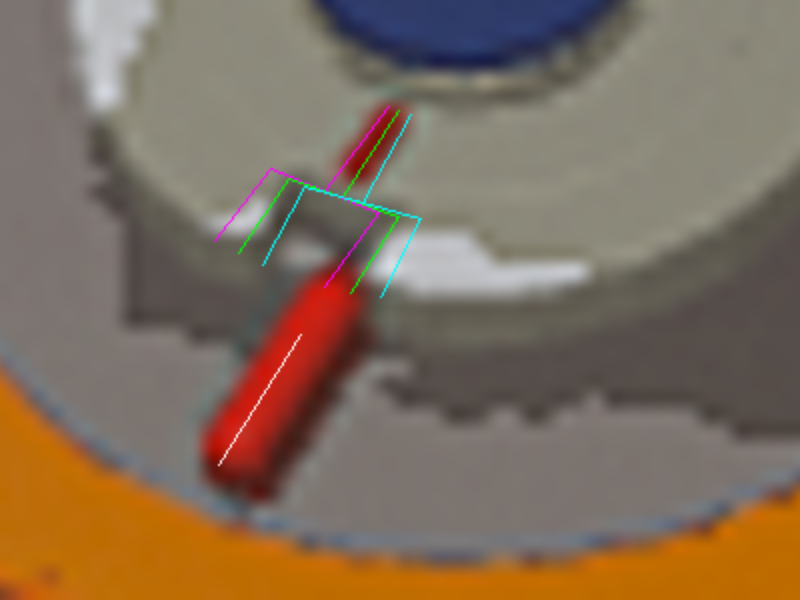

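The notch is nearly on the pin, lagging by about 2°. The pin's right flank is close to the notch's right wall near (368,290). One small nudge more.

```bash
python3 -m creep '{"translation":[[0.4,-1.3,0],[0,0,0]],"rotation":[[0,0,-0.035],[0,0,0]],"claw":[0,0]}' | egrep "pos|force|rot"
python3 snap.py 12; python3 lines.py 12 82;python3 z.py 12
python3 - <<'E'
import cv2
cv2.imwrite("pics/y12.png",cv2.resize(cv2.imread("pics/z12.png")[300:600,50:450],(800,600)))
E
```

```text
tool_pos: [530.7, 9.5, 74.0]
tcp_rot: [180.0, 0.0, 171.6]
ft_force: [0.4, 0.7, -0.2]
12 [589.  -12.4] axis dir -13.1 from hub -11.5 25.8
81 [614.2 -17.9] axis dir -10.1 from hub -12.0 51.5
[([225.5, 181.8], [215, 166, 21, 26, 296])] [array([562.28358968,  -7.16592096])]
```

View pics/y12.png

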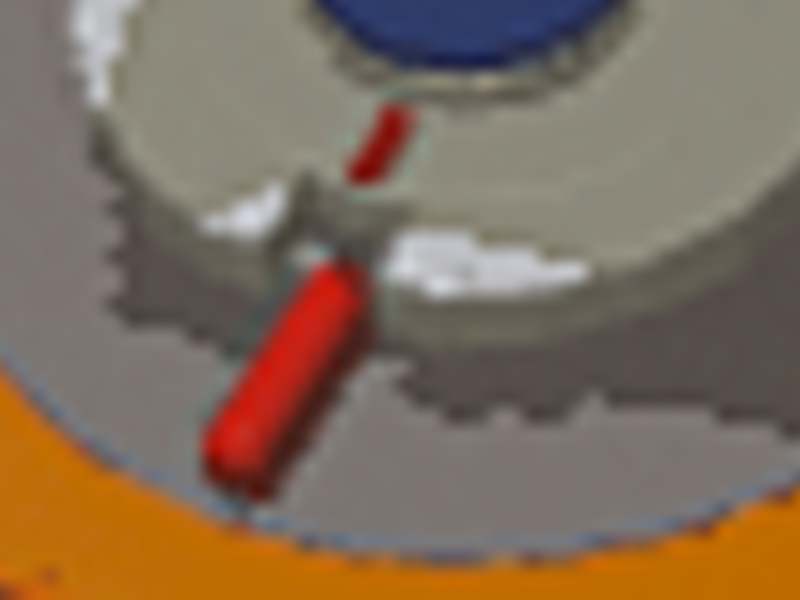

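The pin now sits centred in the notch. I'll back off, rise and move over the hub.

```bash
python3 -m creep '{"translation":[[0,3,0],[0,5,0],[0,0,-20],[0,0,-20],[-17,-10,0],[-17,-10,0],[0,0,0],[0,0,0]],"rotation":[[0,0,0],[0,0,0],[0,0,0],[0,0,0],[0,0,0],[0,0,0],[0,0,0],[0,0,0]],"claw":[0,0,0,0,0,0,0,0]}' | egrep "pos|force|rot"
python3 -m creep '{"translation":[[0,0,15],[0,0,10],[0,0,5],[0,0,0],[0,0,0]],"rotation":[[0,0,0],[0,0,0],[0,0,0],[0,0,0],[0,0,0]],"claw":[0,0,0,0,0]}' | egrep "pos|force|rot"
python3 snap.py 13;python3 z.py 13; python3 lines.py 13 82
```

```text
tool_pos: [562.2, -7.0, 113.6]
tcp_rot: [180.0, -0.1, 171.6]
ft_force: [0.0, -0.0, 0.0]
tool_pos: [562.3, -7.2, 83.8]
tcp_rot: [-180.0, -0.0, 171.7]
ft_force: [0.4, -0.5, 0.2]
12 [589.  -12.4] axis dir -13.1 from hub -11.5 25.8
83 [614.3 -17.7] axis dir -10.7 from hub -11.7 51.6
[([225.2, 183.6], [215, 173, 21, 19, 245])] [array([566.72879678,  -6.71249252])]
```

View pics/z13.png

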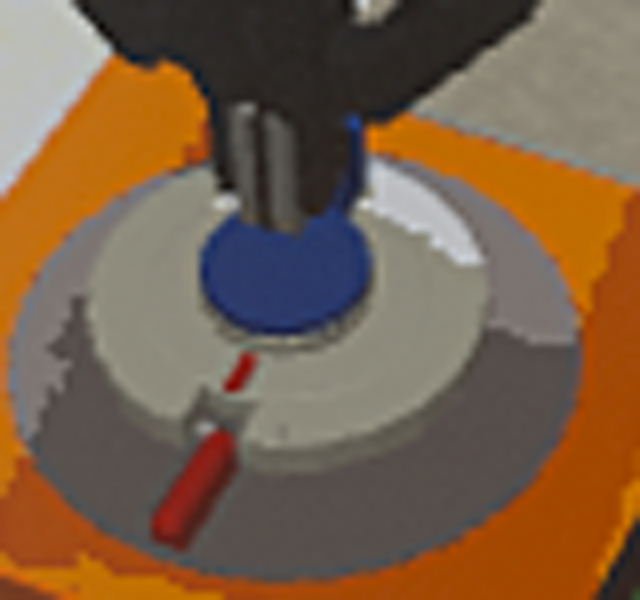

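```bash
for i in 1 2 3; do python3 -m creep '{"translation":[[0,0,2],[0,0,2],[0,0,0]],"rotation":[[0,0,0],[0,0,0],[0,0,0]],"claw":[0,0,0]}' | egrep "pos|force"; done
```

```text
tool_pos: [562.3, -7.3, 79.7]
ft_force: [0.5, 0.5, -0.2]
tool_pos: [562.2, -7.3, 75.5]
ft_force: [0.4, 0.9, 0.0]
tool_pos: [562.2, -7.3, 71.6]
ft_force: [0.3, -0.5, -0.4]
```

```bash
for i in 1 2 3; do python3 -m creep '{"translation":[[0,0,1],[0,0,1],[0,0,0]],"rotation":[[0,0,0],[0,0,0],[0,0,0]],"claw":[0,0,0]}' | egrep "pos|force"; done; python3 snap.py 14;python3 z.py 14; python3 lines.py 14 82
```

```text
tool_pos: [562.4, -7.3, 69.8]
ft_force: [0.2, -0.1, 0.1]
tool_pos: [562.4, -7.3, 67.8]
ft_force: [0.6, -0.0, 0.2]
tool_pos: [562.5, -7.3, 65.9]
ft_force: [-0.0, -0.5, -0.4]
12 [589.  -12.4] axis dir -13.1 from hub -11.5 25.8
84 [614.4 -17.6] axis dir -10.2 from hub -11.7 51.7
[([225.0, 185.7], [215, 178, 21, 14, 146])] [array([571.81928541,  -5.921217  ])]
```

View pics/z14.png

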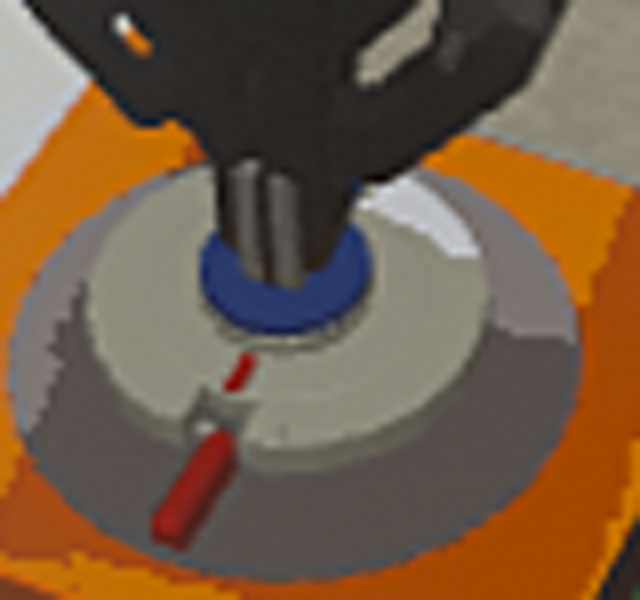

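```bash
for i in 1 2 3 4 5; do python3 -m creep '{"translation":[[0,0,1],[0,0,0]],"rotation":[[0,0,0],[0,0,0]],"claw":[0,0]}' | egrep "pos|force"; done
```

```text
tool_pos: [562.6, -7.3, 65.3]
ft_force: [-1.7, 0.6, 3.2]
tool_pos: [562.6, -7.4, 64.3]
ft_force: [-2.0, 0.0, 4.2]
tool_pos: [562.6, -7.3, 63.2]
ft_force: [-2.1, -0.2, 4.8]
tool_pos: [562.6, -7.3, 62.2]
ft_force: [-2.3, 0.9, 5.2]
tool_pos: [562.6, -7.4, 61.2]
ft_force: [-0.9, -0.1, 4.2]
```

```bash
for i in 1 2 3 4 5; do python3 -m creep '{"translation":[[0,0,1],[0,0,0]],"rotation":[[0,0,0],[0,0,0]],"claw":[0,0]}' | egrep "pos|force"; done; python3 snap.py 15; python3 z.py 15
```

```text
tool_pos: [562.6, -7.3, 60.2]
ft_force: [-1.5, -0.1, 3.6]
tool_pos: [562.6, -7.3, 59.1]
ft_force: [-0.9, -0.4, 5.5]
tool_pos: [562.6, -7.4, 58.1]
ft_force: [-1.6, -0.1, 3.7]
tool_pos: [562.6, -7.3, 57.7]
ft_force: [-5.3, 0.0, 9.7]
tool_pos: [562.7, -7.3, 57.7]
ft_force: [-8.9, 0.9, 17.5]
```

View pics/z15.png

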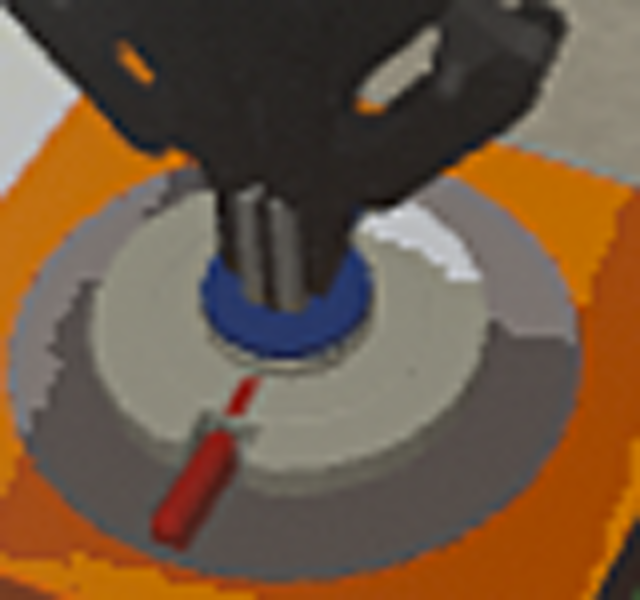

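The cover went down about 8 mm and hit a stiff stop at 17 N, and the pin sits in the notch. I'll hold briefly, then retract.

```bash
python3 -m creep '{"translation":[[0,0,0.5],[0,0,0],[0,0,0],[0,0,0]],"rotation":[[0,0,0],[0,0,0],[0,0,0],[0,0,0]],"claw":[0,0,0,0]}' | egrep "time|pos|force"
python3 -m creep '{"translation":[[0,0,-3],[0,0,-10],[0,0,-20],[0,0,-30],[0,0,-30],[0,0,-30],[0,0,0]],"rotation":[[0,0,0],[0,0,0],[0,0,0],[0,0,0],[0,0,0],[0,0,0],[0,0,0]],"claw":[0,0,0,0,0,0,0]}' | egrep "time|pos|force"
python3 -m creep '{"translation":[[20,20,-10],[30,30,0],[30,30,0],[30,30,0],[30,30,0],[0,0,0],[0,0,0]],"rotation":[[0,0,0],[0,0,0],[0,0,0],[0,0,0],[0,0,0],[0,0,0],[0,0,0]],"claw":[0,0,0,0,0,0,0]}' | egrep "time|pos|force"
python3 snap.py 16; python3 z.py 16; python3 lines.py 16 74
python3 - <<'E'
from h import *
a=np.load("pics/top0.npz")["frame"];s=dict(np.load("pics/scene16.npz"));t=dict(np.load("pics/top16.npz"))
z=cv2.imread("pics/z16.png");f=cv2.resize(t["frame"],(512,384))[:,:,::-1]
cv2.imwrite("pics/top16f.png",cv2.resize(f,(768,576)))
for k in (t,):
  b=[b for b in blobs(t["frame"],'blue') if 240<b[0][0]<300];print(b,[onz(t,*x[0],85) for x in b])
E
```

```text
time: 20.6
tool_pos: [562.7, -7.4, 57.7]
ft_force: [-11.7, 1.1, 22.0]
time: 21.3
tool_pos: [565.5, -7.6, 184.3]
ft_force: [0.8, 0.1, 0.8]
time: 22.0
tool_pos: [443.8, 152.2, 188.2]
ft_force: [0.5, -0.5, -0.2]
10 [588.7 -12.3] axis dir -5.1 from hub -11.6 25.4
82 [613.9 -18. ] axis dir -9.5 from hub -12.1 51.3
[([225.3, 185.6], [215, 178, 21, 17, 272])] [array([564.48641804,  -7.42227787])]
[([273.4, 209.3], [265, 201, 18, 18, 262]), ([270.6, 224.9], [269, 222, 4, 7, 25])] [array([562.03927085,  -9.00071515,  85.        ]), array([530.70443403,  -3.44541089,  85.        ])]
```

View pics/z16.png

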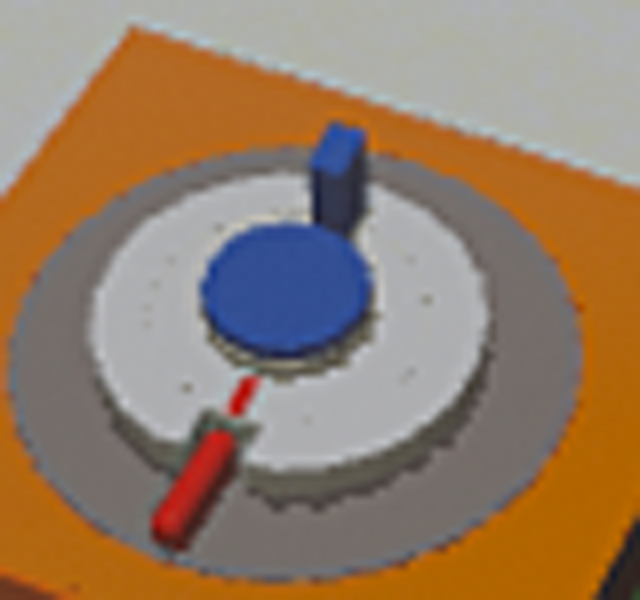

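View pics/top16f.png

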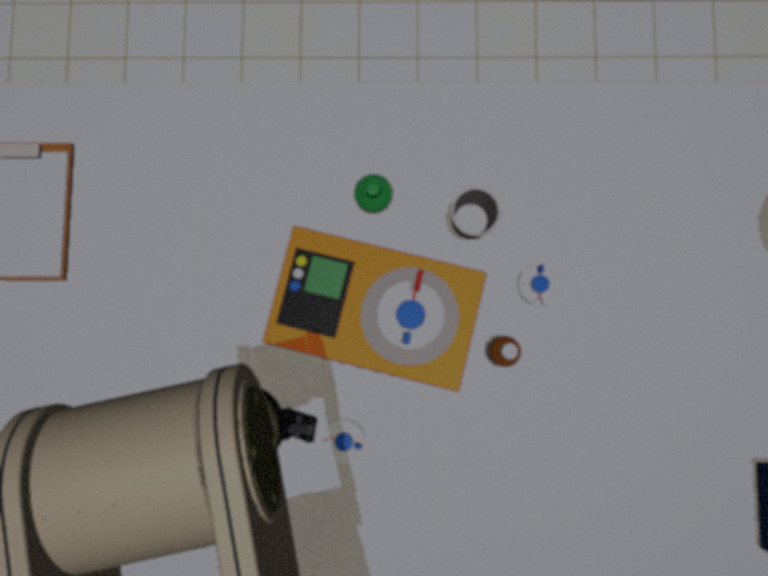

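```bash
python3 -c "
from bench import *
print(hand_in())"
```

```text
the job is handed in; nothing more can be done
None
```

I turned the cover about 119° anticlockwise by its tab until the notch met the pin. Then I pressed it down on the hub, pulled the hand clear and handed the job in at about 22 s. The hand-in reports no verdict.

**Checks that passed**
- **Press:** the cover went down about 7.6–8.2 mm at 4–5 N, then met a hard stop at up to 22 N.
- **Alignment:** the last pictures show the pin centred in the notch. The red line lies at -11.6° and the pin at -12.1° from the hub.
- **Cover:** it looks flat and undisturbed after release. I judged this by eye and did not measure the tilt.
- **Other objects:** the bottle, cup and spare filter stand upright where they were, also judged by eye from the top view.
- **Hand:** it is well clear and the measured force is near zero.

**What went wrong or disagreed**
- **First push:** the fingertip passed over the tab without touching it. The real tip sits about 20–28 mm above the reported TCP when the fingers are shut. I lowered the hand and pushed again.
- **Camera disagreement:** the two cameras place the hub 2–3 mm apart.
- **Drop seen by camera:** the shift of the hub in the picture suggests about 7 mm of travel, slightly less than the arm measured. I relied on the arm's travel and the hard stop.
- **Side force:** the final press also showed about 12 N sideways, probably friction at the fingertip.

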